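# Clamp a brake disc on the run-out stand with C-washer and quick nut

## Task

Clamp the brake disc on the leaning spindle of the green run-out stand: slip the loose brass C-washer in under the captive hand nut, flat on the disc and fully home round the spindle. The nut is sitting on top of its thread, so turn it backward (anticlockwise) until it drops over the thread start, and only then run it forward (clockwise) down onto the washer until it is finger-tight. Let go of everything and leave the other things on the bench where they are.

Things in the scene. Friction and masses are not known exactly. Their poses are not given: they have to be found in the camera images.
- stand: green cast run-out stand, bolted down: base 190 (x) x 215 (y) x 14 mm, origin at the bench top (it reaches 115 mm to -y, 100 mm to +y). Front = -x, toward the robot at yaw 0. Fixed and tall near it: the vice in front (to 0.15 m), right of that the engine cover with kick lever (to 0.26 m, x 0.46 to 0.65, y -0.43 to 0) and the headlamp; cross the bench above them
- mandrel: leaning spindle with the fixed brake disc (156 mm diameter). Origin: centre of the disc's smooth flat upper face, 90 mm above the bench. z up along the spindle, 30 degrees off vertical toward the stand's front; x up the slope of the face; y level, to the stand's left. A washer whose slot opens up the slope slides off; one that opens down the slope (-x) hangs on the spindle
- thread_start (a point): start of the spindle's thread ridge, on its crest, 25 mm above the face on the +x side. Right-hand, single start, lead 8 mm, crest 25 mm diameter, core 20 mm; the ridge ends 8 mm above the face, below it the spindle is plain, 20 mm
- spindle_end (a point): end of the spindle, 62 mm above the face; a 25 mm retaining ring just below it keeps the nut on
- gauge_head (a point): middle of the dial gauge's round head (34 mm diameter, 30 to 42 mm above the face) at x = 8, y = -71 mm of the mandrel; its arm and post stand further out at y = -103 mm and reach 50 mm above the face. Fixed obstacle
- c_washer: loose brass-coloured C-washer, 8 mm thick, 64 mm round, with two parallel flats 56 mm apart (y = +-28 mm, each 31 mm long, centred at x = 0), about 110 g. A 24 mm slot opens to its -x side; origin on the underside at the centre of the slot's round end, z up. Home, the origin is within 2 mm of the spindle axis. Starts flat on the bench
- nut (a joint): turn of the dark knurled nut, rad, positive = forward = clockwise from above; 0 = thread start. Starts at 0.7 to 1.9, riding on the ridge and rising 8 mm per turn backward; let loose at about -0.35 it falls 8 mm into the thread. Then forward lowers it 8 mm per turn; it meets the washer at 2.9 and after 0.5 rad of thread play tightens: finger-tight by 4.0. Turns easily (0.03 N m) until then
- nut_lift (a joint): height of the nut's foot above the top of a C-washer lying home (8 mm less than above the disc's face), m. About 0.010 while riding on the thread, 0.004 just after the drop, 0 when it sits on the washer; the retaining ring stops it at 0.0175
- nut_top (a point): centre of the top face of the captive hand nut (knurled round steel, 40 mm diameter, 26 mm tall), on the spindle axis, 26 mm above the nut's foot; the spindle sticks out through it
- nut_mark (a point): yellow paint mark on the rim of the nut's top face, 16.5 mm off the axis; at nut 0 it points along the mandrel's +x
- piston: bystander: grey piston, 48 mm diameter, 46 mm tall, origin under its centre
- horn: bystander: black round horn, 72 mm diameter, 38 mm tall, origin under its centre
- spray_can: bystander: bottle-shaped spray can with red cap, 53 mm diameter, 190 mm tall, standing behind the stand's left side, origin under its centre
- spanner: bystander: combination spanner lying flat, 31 x 190 x 9 mm, long along its y, origin under its centre
- spark_plug_b: bystander: spark plug, 20 mm thick, 58 mm long, origin at its underside
- bolt_m8: bystander: steel bolt, 14 mm thick, 40 mm long, origin at its underside
Not all that is in view belongs to the job. There is more than one size of the c_washer; the job needs the middle-sized.

How it is judged:
On the way:
1. the nut has been turned backward over the thread start and has dropped into the thread (value of joint nut between -1.5 and 0.6 rad and value of joint nut_lift below 0.0068 m), for 0.1 s.
At the end, for the whole second after the job is handed in: The C-washer lies flat on the disc (within 1.5 mm, 0.06 rad), its slot home round the spindle (origin within 4 mm of the axis in x and y); the nut, in its thread, sits on it (foot within 1 mm of its top) and presses on it with over 4 N (finger-tight); all at rest (x of c_washer in the frame of mandrel between -0.004 and 0.004 m and y of c_washer in the frame of mandrel between -0.004 and 0.004 m and z of c_washer in the frame of mandrel between -0.0015 and 0.0015 m and angle between the z axis of c_washer and the z axis of mandrel, either way round below 0.06 rad and value of joint nut_lift between -0.0015 and 0.001 m and value of joint nut above 2.9 rad and contact force between nut and c_washer above 4 N and linear speed of c_washer below 0.01 m/s); the robot touches nothing.
It fails at once if the nut is driven forward while it still rides on top of the thread (over half a turn from the thread start without having dropped): cross-threading (value of joint nut above 2.6 rad and value of joint nut_lift above 0.0065 m).
It fails at once if one of the other loose things (piston, horn, spray can, spanner, spark plug, bolt) is pushed more than 3 cm away, or the piston, horn or can is tipped over (distance of any of piston, horn, spray_can, spanner, spark_plug_b, bolt_m8 from where it was at the start of the episode above 0.03 m or angle between any of piston, horn, spray_can's own z axis and vertical above 0.6 rad).
It also fails if it takes over 72 s, if anything falls off the work surface, if the arm or the gripper's body presses on something with over 40 N, if the wrist force passes 120 N, or if a joint passes its speed limit or range.

## Robot

A 7-joint arm with a two-finger parallel gripper is mounted at the origin on a cart in front of the work surface, level with it; the furniture and walls round the work are solid. World frame = base frame: x ahead of the robot, y to its left, z up, the work surface at z = 0. Lengths are in m, angles in rad, forces in N, time in s.
With the tool pointing down it reaches from about 0.425 to 0.925 m from the base axis. Payload 6.8 kg.
Tool frame: the origin (TCP) lies at the very end of the fingers, on their centre line; the grasp point (between the pads) lies 19 mm behind it; z points along the fingers, y is the line along which they close (so a half turn about z gives the same grasp; the last joint's range is limited). The gripper opens to 85 mm and grips with 20 to 120 N. Pads are 22 mm wide; open, the fingers measure 114 mm over their backs; the gripper's body (76 mm by 85 mm) begins 54 mm behind the grasp point. The pads swing forward as they close: fully open they stand 13 mm farther back than shut.
Start: joints at [-1.265, 0.477, 0.022, 1.555, -0.011, 1.109, -0.083], TCP at [0.271, 0.618, 0.231] pointing down, gripper open.
Joint ranges: [-2.96, 2.96], [-0.34, 2.1], [-1.41, 1.46], [0.24, 2.44], [-1.37, 4.51], [0.17, 1.92], [-2.96, 2.96]. Speed limits (rad/s): [2.39, 2.39, 3.14, 3.14, 3.14, 3.14, 3.14].

## Interface

Orientations are given as a rotation vector (axis times angle).
In Python, from bench import r gives the robot as it stands.
- The arm moves only by the tool play_rows, never from a script. Its argument "targets" is text: rows parted by semicolons, each of 5 numbers parted by spaces: the closure, from -1 (fully open) to 1 (shut), then the shift along the tool's x, y, z in m, then the turn about the tool's z in rad. In form: gripper dx dy dz spin; .... A call has 1 to 8 rows; each row is the pose to reach, as a shift and turn from the pose commanded when the call began, along the tool's axes at that moment; what a row does not reach only later rows make up. A row lasts 1/12 s, in which the tool goes at most 41.7 mm and 7.16 degrees, less where a joint would pass 70% of its speed; a pose out of reach is approached as far as the arm can. A call with a gripper value outside its range is refused whole. The fingers move at their own pace and stop on an object; "squeeze" is the grip in N (left out, the last holds). Time passes only in rows, so rows that repeat a pose let the fingers close. It gives the time, the measured TCP pose, the force, the opening and the grip force at its end, in the units of the state.
- r.get_obs(): the state, without advancing time (a new reading comes with each control period).
- r.grab_frame(name): name is "scene" or "top" or "wrist"; returns the picture (480x640x3 uint8, red, green, blue); there is no depth.
- r.camera_info(name): a dict with "fov_y" (degrees; the focal length in pixels is half the picture's height over the tangent of half this angle, whatever the lens; pixels are square), "cx", "cy" (the principal point, pixels), "k1" (the pictures are not rectified: a ray, as slopes to the right and down, at radius r is drawn at 1 + k1 r^2 times it, then the intrinsics apply), "position" and "rotation" of the camera in the world. Camera axes: x right, y down, z forward; pixel columns grow to the right and rows downward; lengths in m; the calibration is good to about 2 mm. A picture is of the moment at which its call begins: read the wrist's pose just before it. camera_info takes no time and is no camera call; for the wrist camera it gives the pose at the moment of the call.
- r.hand_in(): hands the job in; it is judged then, once.
The state is a dict: "clock": time; "joints": joint angles; "qvel": joint speeds; "tau": joint torques, N m; "tcp_pos": TCP position; "orientation": TCP orientation; "contact_force": force on the tool from outside, world axes, zero at the start; "moment": the same for the moment, N m; "grip_width": finger opening in m; "gripper_force": force on a finger pad.
Only numpy, scipy, OpenCV 4.12 (cv2) and the standard library are available. Lean on these libraries where they do the work, as an engineer would, in place of code of your own. Each camera call takes 0.05 s, during which the arm holds its last target. There are 200 camera calls.

## Working session

There is one attempt and no reset: what is moved stays moved. The work goes in short steps, Python scripts to look and compute and a tool call to move; the robot and the scene stay as the last step left them, time stands still between calls to the robot, and variables do not carry over. Pictures are saved under pics/ and viewed, at most 10 in all, crops included, and the job is handed in when it is done.

Besides the shell and the picture viewer there is one more tool, called after "Call:" as name(argument=value, ...), one argument or row to a line, values as JSON. play_rows: Moves the arm, as the interface text tells. Its arguments: {"type":"object","properties":{"targets":{"type":"string"},"squeeze":{"type":"number"}},"required":["targets"]}

```bash
ls; mkdir -p pics
cat > h.py <<'E'
import numpy as np,cv2
from scipy.spatial.transform import Rotation as R
from bench import r
def K(ci):
    f=240/np.tan(np.radians(ci['fov_y'])/2); return f
def rays(ci,px):
    px=np.atleast_2d(np.array(px,float)); f=K(ci)
    d=np.c_[(px[:,0]-ci['cx'])/f,(px[:,1]-ci['cy'])/f]; u=d.copy()
    for _ in range(20): u=d/(1+ci['k1']*(u**2).sum(1,keepdims=True))
    v=np.c_[u,np.ones(len(u))]
    rot=np.array(ci['rotation']); rot=rot if rot.shape==(3,3) else R.from_rotvec(rot).as_matrix()
    v=v@rot.T
    return np.array(ci['position']),v/np.linalg.norm(v,axis=1,keepdims=True)
def plane(ci,px,z=0.,n=(0,0,1),p0=None):
    o,v=rays(ci,px); n=np.array(n,float); p0=np.array([0,0,z]) if p0 is None else p0
    return o+v*(((p0-o)@n)/(v@n))[:,None]
def proj(ci,P):
    rot=np.array(ci['rotation']); rot=rot if rot.shape==(3,3) else R.from_rotvec(rot).as_matrix()
    c=(np.atleast_2d(P)-np.array(ci['position']))@rot; u=c[:,:2]/c[:,2:]; u=u*(1+ci['k1']*(u**2).sum(1,keepdims=True))
    return u*K(ci)+[ci['cx'],ci['cy']]
def tri(c1,p1,c2,p2):
    o1,v1=rays(c1,p1);o2,v2=rays(c2,p2);A=np.zeros((3,3));b=np.zeros(3)
    for o,v in((o1,v1[0]),(o2,v2[0])):
        M=np.eye(3)-np.outer(v,v);A+=M;b+=M@o
    return np.linalg.solve(A,b)
E
python3 - <<'E'
from h import *
for n in("scene","top"):
    ci=r.camera_info(n);print(n,ci);im=r.grab_frame(n);cv2.imwrite(f'pics/{n}0.png',im[:,:,::-1])
print(r.get_obs())
E
```

```text
pics
scene {'fov_y': 49.849380013912096, 'cx': 318.6180121962814, 'cy': 234.82381439936316, 'k1': -0.047058146455901666, 'position': array([-0.23275267, -0.36114216,  0.7668289 ]), 'rotation': array([-1.94875858,  1.13217671, -0.56468313])}
top {'fov_y': 49.35799485780148, 'cx': 311.8859349162865, 'cy': 242.47424392227555, 'k1': -0.055166324804366125, 'position': array([0.28079533, 0.12577536, 1.2254003 ]), 'rotation': array([-2.02720203,  2.21236218, -0.22528532])}
{'clock': 0.1, 'joints': array([-1.26507942,  0.4777102 ,  0.02232245,  1.55632779, -0.0114745 ,
        1.10933285, -0.08311312]), 'qvel': array([ 0.00026768, -0.00022973,  0.00044335, -0.00297778,  0.00024204,
       -0.00017437,  0.00025487]), 'tau': array([ 4.17196308e-03, -5.97756243e+01,  1.61351725e+00, -2.81952024e+01,
        1.28181494e-02,  5.07543795e-03, -4.02471153e-05]), 'tcp_pos': array([0.27121337, 0.61753549, 0.23043789]), 'orientation': array([-6.45295045e-01, -3.07439236e+00,  2.57134072e-03]), 'contact_force': array([ 0.48825992, -0.08419689,  0.71429002]), 'moment': array([-0.01468034,  0.05562416, -0.00811311]), 'gripper_force': 0.0, 'grip_width': 0.08561599884649639}
```

View pics/scene0.png

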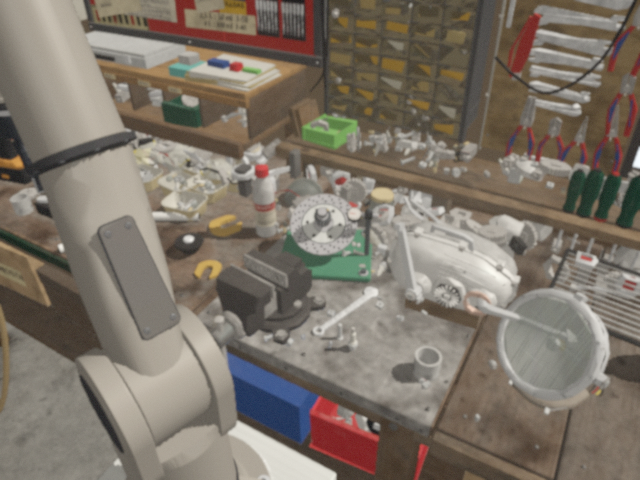

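View pics/top0.png

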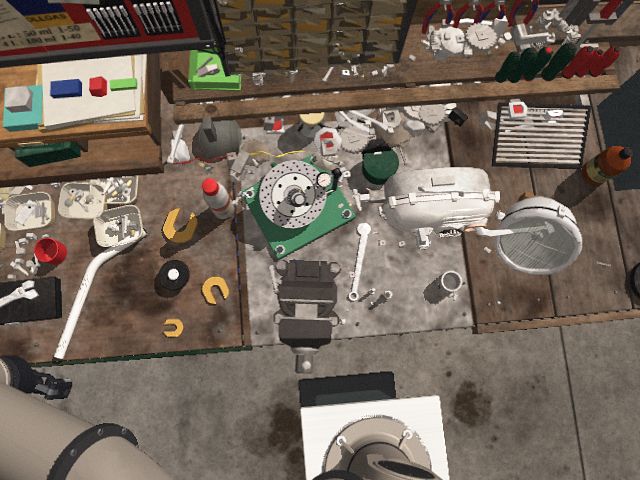

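The top view shows three yellow C-washers: about (180,225) looks large, (215,290) looks middle-sized, and (174,327) looks small. The stand is at (300,205), the nut at about (298,200), the gauge at (324,180), the vice at (305,300), the can at (215,195) and the horn at (172,278). I'll measure the washers and check a close crop.

Run:
```python
from h import *
ci=r.camera_info("top");im=cv2.imread('pics/top0.png');hsv=cv2.cvtColor(im,cv2.COLOR_BGR2HSV)
m=cv2.inRange(hsv,(15,120,90),(32,255,255));m[:200]=0;m[:,:150]=0;m[:,245:]=0
cs,_=cv2.findContours(m,cv2.RETR_EXTERNAL,cv2.CHAIN_APPROX_NONE)
for c in cs:
    if cv2.contourArea(c)<80: continue
    P=plane(ci,c[:,0],0.008)[:,:2]; (x,y),rad=cv2.minEnclosingCircle(P.astype(np.float32)); cen=P.mean(0)
    M=cv2.moments(c); g=plane(ci,[M['m10']/M['m00'],M['m01']/M['m00']],0.008)[0,:2]
    rr=cv2.minAreaRect((P*1000).astype(np.float32))
    print(c[:,0].mean(0),'circ',x,y,'diam',rad*2,'centroid',g,'rect',rr)
g=cv2.inRange(hsv,(60,80,40),(90,255,255));g[:150]=0;g[:,:235]=0;g[:,358:]=0
c=max(cv2.findContours(g,cv2.RETR_EXTERNAL,cv2.CHAIN_APPROX_NONE)[0],key=cv2.contourArea)
P=plane(ci,c[:,0],0.014)[:,:2]
print('green rect',cv2.minAreaRect((P*1000).astype(np.float32)),cv2.boxPoints(cv2.minAreaRect((P*1000).astype(np.float32))))
a=cv2.resize(im[145:270,230:370],None,fx=4,fy=4,interpolation=cv2.INTER_CUBIC)
b=cv2.resize(im[205:345,155:240],None,fx=2.5,fy=3.57/1.43*1,interpolation=cv2.INTER_CUBIC)
H=600;o=np.zeros((H,800,3),np.uint8);o[:a.shape[0],:560]=a;o[:b.shape[0],570:570+b.shape[1]]=b
cv2.imwrite('pics/c1.png',o)
```

```text
[172.8125 327.1375] circ 0.354798823595047 0.4381670355796814 diam 0.04776638001203537 centroid [0.35380259 0.43454045] rect ((354.204345703125, 436.7681579589844), (44.66551971435547, 38.96089553833008), 85.28863525390625)
[214.79411765 289.23529412] circ 0.4333875775337219 0.3361835479736328 diam 0.06549420207738876 centroid [0.43806894 0.33810575] rect ((435.52960205078125, 336.46063232421875), (60.89105987548828, 57.09592819213867), 22.930034637451172)
[179.71641791 225.26119403] circ 0.5965926647186279 0.41244620084762573 diam 0.08607712388038635 centroid [0.59060347 0.41604984] rect ((595.5665893554688, 413.5361328125), (74.70299530029297, 81.1221923828125), 66.6440658569336)
green rect ((621.4611206054688, 125.73341369628906), (188.7454833984375, 213.4169921875), 23.74860382080078) [[492.10562  185.39978 ]
 [578.05383   -9.945351]
 [750.81665   66.06705 ]
 [664.8684   261.41217 ]]
```

View pics/c1.png

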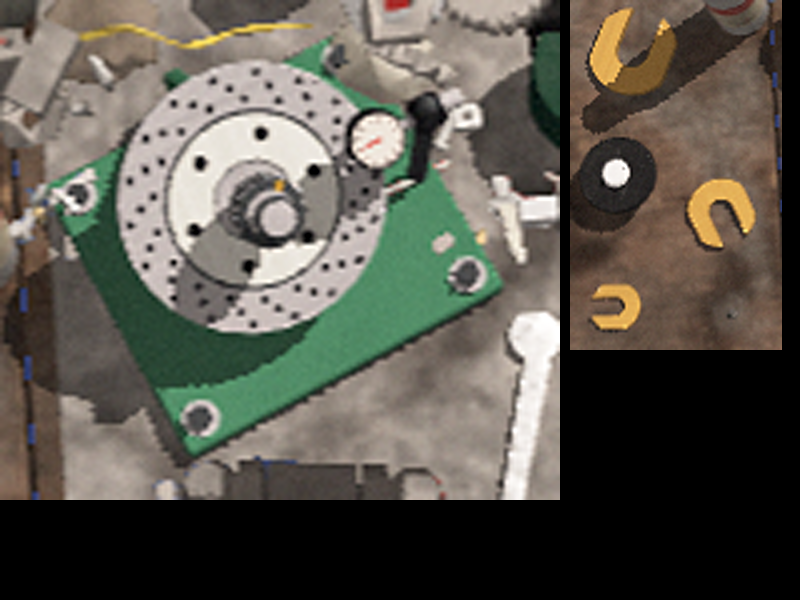

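The close crop confirms the middle washer at (215,290): 65 mm across, against 48 and 86 for the others. It lies near (0.434, 0.336), with its yaw about 22.5°. The stand's yaw is about 23.7°. The tool always points down, so the washer has to pivot in the pads against the disc. I'll move above the washer and look with the wrist camera.

Call:
play_rows(
  targets="-1 -0.033 -0.024 0 -0.1; -1 -0.066 -0.048 0 -0.2; -1 -0.1 -0.073 0 -0.31; -1 -0.133 -0.097 0.01 -0.42; -1 -0.166 -0.121 0.02 -0.53; -1 -0.2 -0.147 0.03 -0.64; -1 -0.232 -0.17 0.03 -0.74; -1 -0.262 -0.193 0.03 -0.81",
)

```text
clock: 0.77
tcp_pos: [0.4341, 0.3332, 0.2003]
orientation: [0.625, -3.077, 0.002]
contact_force: [0.9, 0.2, 0.2]
grip_width: 0.0858
gripper_force: 0.0
```

```bash
cat >> h.py <<'E'
def go(p,yaw=None):
    o=r.get_obs();M=R.from_rotvec(o['orientation']).as_matrix();d=(np.array(p)-o['tcp_pos'])@M
    y0=np.degrees(np.arctan2(M[1,1],M[0,1]));s=None
    if yaw is not None:
        s=-((yaw-y0+90)%180-90)*np.pi/180
    print('shift',d.round(4),'ytool deg',y0.round(2),'spin',s,'tcp',o['tcp_pos'].round(4))
E
python3 - <<'E'
from h import *
go([.434,.336,.2],112.5)
ci=r.camera_info("wrist");im=r.grab_frame("wrist");cv2.imwrite('pics/w1.png',im[:,:,::-1]);print(ci)
np.save('ci1.npy',ci,allow_pickle=True)
ct=r.camera_info("top")
print('spindle end',plane(ct,[299.5,198.2],.144),'disc c',plane(ct,[293,194],.09))
print(r.get_obs()['joints'].round(2))
E
```

```text
shift [-0.001   0.0026  0.0003] ytool deg 112.96 spin 0.00808496560880313 tcp [0.4341 0.3332 0.2003]
{'fov_y': 67.27105950813188, 'cx': 318.62045728528943, 'cy': 241.0456124887558, 'k1': -0.04742318759330315, 'position': array([0.3737366 , 0.3079454 , 0.34228874]), 'rotation': array([1.64540336, 2.48394923, 0.32559072])}
spindle end [[0.5978292  0.12104804 0.144     ]] disc c [[0.62477224 0.1346412  0.09      ]]
[-0.72  0.3  -0.04  1.89  0.02  0.95  1.19]
```

View pics/w1.png

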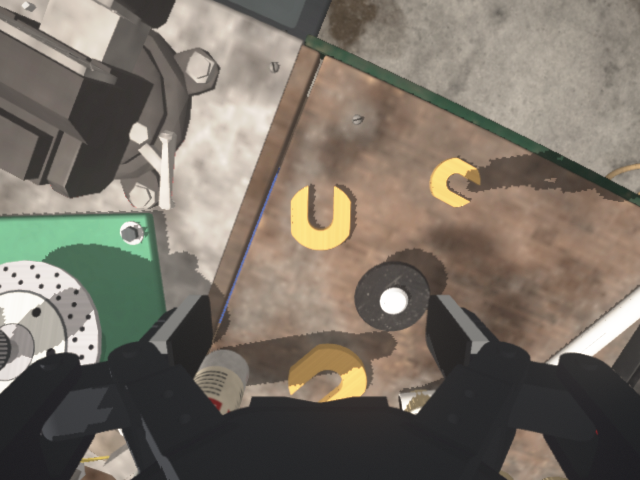

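The wrist view shows the middle washer at about (321,217), slot opening up in the picture, which is world −x and matches the estimate. The small washer is at (456,182) and the large one at (328,375). I'll refine the pose of the middle one.

Run:
```python
from h import *
ci=np.load('ci1.npy',allow_pickle=True).item();im=cv2.imread('pics/w1.png');hsv=cv2.cvtColor(im,cv2.COLOR_BGR2HSV)
m=cv2.inRange(hsv,(15,100,90),(35,255,255));m[:170]=0;m[262:]=0;m[:,:280]=0;m[:,365:]=0
c=max(cv2.findContours(m,cv2.RETR_EXTERNAL,cv2.CHAIN_APPROX_NONE)[0],key=cv2.contourArea)
P=plane(ci,c[:,0],0.008)[:,:2]
e=cv2.minEnclosingCircle(P.astype(np.float32));rr=cv2.minAreaRect((P*1000).astype(np.float32));print(e,rr)
a=np.radians(rr[2]);
for A in(21,22,23,24,25):
    a=np.radians(A);u=np.array([np.cos(a),np.sin(a)]);v=np.array([-u[1],u[0]])
    print(A,np.ptp(P@u),np.ptp(P@v),'max u',(P@u).max(),'v mid',((P@v).max()+(P@v).min())/2)
a=np.radians(23);u=np.array([np.cos(a),np.sin(a)]);v=np.array([-u[1],u[0]])
c0=u*((P@u).max()-.032)+v*((P@v).max()+(P@v).min())/2;print('origin',c0)
go([*(c0-.008*u),.2],113)
```

```text
((0.43389761447906494, 0.3352707028388977), 0.032639726996421814) ((435.1394348144531, 335.828125), (61.68802261352539, 56.204002380371094), 22.28502655029297)
21 0.06198612615265647 0.05661392259644979 max u 0.5574290856771806 v mid 0.1576319094829261
22 0.061756830090934134 0.05619025288652313 max u 0.5601024397368052 v mid 0.14843284164197248
23 0.06152803673228591 0.05657935639351133 max u 0.5626064505730576 v mid 0.1391205934770111
24 0.06177796666427515 0.05708955237798341 max u 0.5649715206835851 v mid 0.12983513138035413
25 0.062009078429161923 0.05758235833176209 max u 0.5671644949959105 v mid 0.12051012024493753
origin [0.43406707 0.33538564]
shift [0.0086 0.0121 0.0004] ytool deg 112.57 spin -0.007424982827157625 tcp [0.4393 0.3244 0.2005]
```

Call:
play_rows(
  targets="-0.5 0.0086 0.0121 0.03 0.005; -0.5 0.0086 0.0121 0.07 0.005; -0.5 0.0086 0.0121 0.11 0.005; -0.5 0.0086 0.0121 0.145 0.005; -0.5 0.0086 0.0121 0.17 0.005; -0.5 0.0086 0.0121 0.185 0.005; -0.5 0.0086 0.0121 0.19 0.005; -0.5 0.0086 0.0121 0.19 0.005",
)

```text
clock: 1.48
tcp_pos: [0.4202, 0.3433, 0.01]
orientation: [0.61, -3.079, 0.002]
contact_force: [0.4, 0.1, -0.7]
grip_width: 0.0643
gripper_force: 0.0
```

Run:
```python
from h import *
im=r.grab_frame("wrist");cv2.imwrite('pics/w2.png',im[:,:,::-1])
go([.434-.0074,.3354-.0031,.0],112.5);o=r.get_obs();print(o['grip_width'],o['contact_force'])
```

```text
shift [-0.0008 -0.0129  0.0112] ytool deg 112.41 spin -0.0016400104453120413 tcp [0.4209 0.3439 0.0112]
0.06402152455300754 [-0.93095797 -0.41955668  0.67807491]
```

View pics/w2.png

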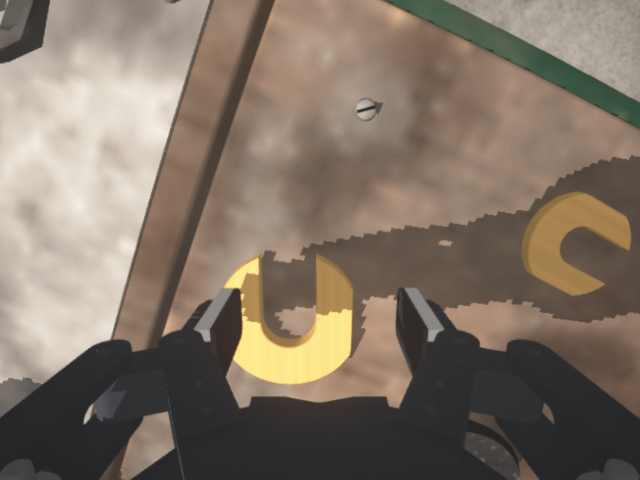

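The fingers straddle the washer off-centre: its centre is at column 293 and the finger centre at 320. I'll shift by −y 12.8 mm and settle.

Call:
play_rows(
  targets="-0.5 -0.0005 -0.0128 0 0; -0.5 -0.0005 -0.0128 0 0; -0.5 -0.0005 -0.0128 0 0; -0.5 -0.0005 -0.0128 0.004 0; -0.5 -0.0005 -0.0128 0.008 0; -0.5 -0.0005 -0.0128 0.008 0",
)

```text
clock: 2.03
tcp_pos: [0.426, 0.3321, 0.0028]
orientation: [0.611, -3.081, 0.0]
contact_force: [-0.5, 0.5, -1.0]
grip_width: 0.064
gripper_force: 0.0
```

Run:
```python
from h import *
go([.434-.0074,.3354-.0031,.0],112.5);o=r.get_obs();print(o['grip_width'],o['contact_force'])
```

```text
shift [-0.0006 -0.0001  0.0028] ytool deg 112.43 spin -0.0012606169515653061 tcp [0.426  0.3321 0.0028]
0.06402912221046177 [-0.45647586  0.46536832 -1.01990019]
```

Call:
play_rows(
  targets="-0.5 0 0 0.003 0; -0.5 0 0 0.003 0; -0.5 0 0 0.004 0; -0.5 0 0 0.004 0; -0.5 0 0 0.004 0",
)

```text
clock: 2.45
tcp_pos: [0.4264, 0.3322, -0.0008]
orientation: [0.611, -3.082, 0.0]
contact_force: [0.5, -0.4, 0.5]
grip_width: 0.0639
gripper_force: 0.0
```

Call:
play_rows(
  targets="-0.5 0 0 0.001 0; -0.5 0 0 0.002 0; -0.5 0 0 0.002 0; -0.5 0 0 0.002 0",
)

```text
clock: 2.78
tcp_pos: [0.4264, 0.3322, -0.0027]
orientation: [0.611, -3.082, -0.0]
contact_force: [-0.4, -0.4, -0.0]
grip_width: 0.064
gripper_force: 0.0
```

Call:
play_rows(
  targets="0 0 0 0 0; 0 0 0 0 0; 0 0 0 0 0; 0 0 0 0 0; 0 0 0 0 0; 0 0 0 0 0",
  squeeze=30,
)

```text
clock: 3.28
tcp_pos: [0.4266, 0.3324, -0.0019]
orientation: [-0.61, 3.081, 0.001]
contact_force: [-2.5, -0.7, 8.3]
grip_width: 0.0552
gripper_force: 36.7
```

Call:
play_rows(
  targets="0 0 0 -0.01 0; 0 0 0 -0.03 0; 0 0 0 -0.065 0; 0 0 0 -0.1 0; 0 0 0 -0.14 0; 0 0 0 -0.18 0; 0 0 0 -0.2 0; 0 0 0 -0.2 0",
)

```text
clock: 3.95
tcp_pos: [0.4287, 0.3342, 0.2032]
orientation: [-0.609, 3.074, 0.008]
contact_force: [0.4, 1.4, -2.6]
grip_width: 0.0549
gripper_force: 32.7
```

Run:
```python
from h import *
a=np.radians(23.75);Xs=np.array([np.cos(a),np.sin(a),0]);O=np.array([.6255,.134,.09]);xm=.866*Xs+np.array([0,0,.5]);zm=-.5*Xs+np.array([0,0,.866])
for d in(.02,.0):
  p=O+.046*xm; print(p)
go([*(O+.09*Xs)[:2],.24],113.75)
im=r.grab_frame("wrist");cv2.imwrite('pics/w3.png',im[:,:,::-1])
```

```text
[0.66196235 0.15004382 0.113     ]
[0.66196235 0.15004382 0.113     ]
shift [-0.196  -0.2578 -0.0359] ytool deg 112.4 spin -0.02358459319862286 tcp [0.4287 0.3342 0.2032]
```

View pics/w3.png

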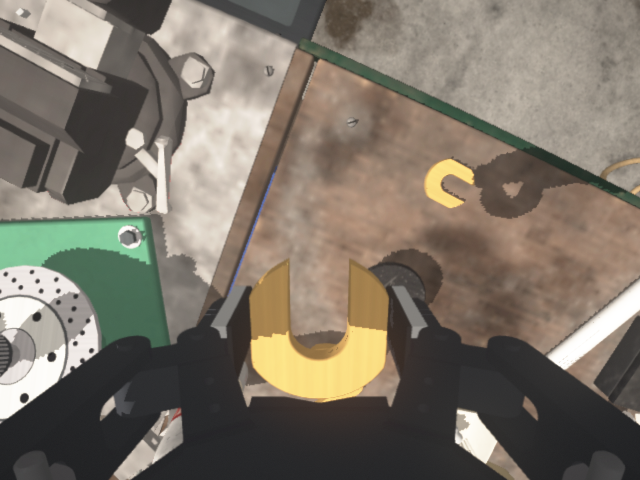

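The washer is held, spanning columns 250–390. It's gripped about flush with the pad tips. I'll carry it high past the can to above the disc, upslope of the nut.

Call:
play_rows(
  targets="0 0 0 -0.035 0; 0 -0.01 -0.02 -0.06 0; 0 -0.03 -0.05 -0.06 -0.01; 0 -0.05 -0.085 -0.06 -0.02; 0 -0.07 -0.12 -0.06 -0.024; 0 -0.09 -0.155 -0.06 -0.024; 0 -0.11 -0.19 -0.06 -0.024; 0 -0.13 -0.22 -0.06 -0.024",
)

```text
clock: 4.67
tcp_pos: [0.631, 0.1752, 0.255]
orientation: [0.644, -3.071, 0.002]
contact_force: [-0.0, -0.2, -1.7]
grip_width: 0.0548
gripper_force: 33.3
```

Call:
play_rows(
  targets="0 -0.01 -0.02 0 0; 0 -0.02 -0.034 0 0; 0 -0.026 -0.039 0.02 0; 0 -0.026 -0.039 0.03 0; 0 -0.026 -0.039 0.03 0; 0 -0.026 -0.039 0.03 0",
)

```text
clock: 5.17
tcp_pos: [0.6681, 0.1538, 0.2251]
orientation: [0.648, -3.069, -0.0]
contact_force: [-1.2, 0.3, -1.5]
grip_width: 0.055
gripper_force: 33.3
```

Run:
```python
from h import *
a=np.radians(23.75);Xs=np.array([np.cos(a),np.sin(a),0]);O=np.array([.6255,.134,.09])
go([*(O+.05*Xs)[:2],.22],113.75)
ci=r.camera_info("wrist");np.save('ci4.npy',ci,allow_pickle=True)
im=r.grab_frame("wrist");cv2.imwrite('pics/w4.png',im[:,:,::-1])
print(proj(ci,O),r.get_obs()['grip_width'])
```

```text
shift [-0.0031 -0.001   0.0051] ytool deg 113.86 spin 0.001896015552819909 tcp [0.6681 0.1538 0.2251]
[[316.87416753 170.59008838]] 0.05490673856841794
```

View pics/w4.png

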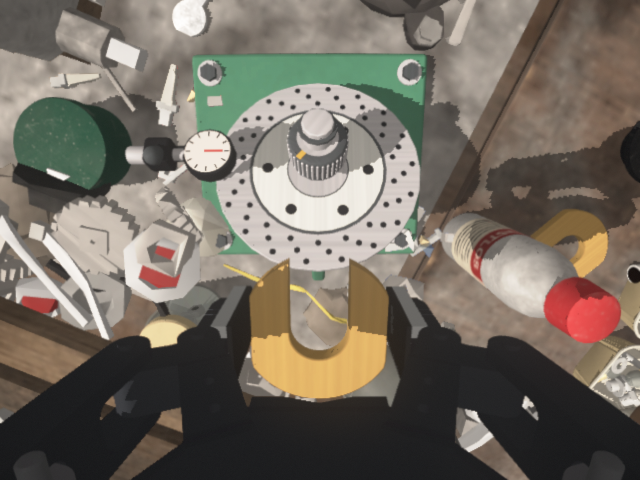

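The wrist view shows the disc centred near (318,170), the spindle end at (319,120), the nut mark at about (302,154) and the gauge head at (208,150). The washer is held at (320,330) with its slot facing the spindle. I'll compute the mandrel offset and the nut angle.

```bash
cat >> h.py <<'E'
a=np.radians(23.75);Xs=np.array([np.cos(a),np.sin(a),0]);Ys=np.array([-np.sin(a),np.cos(a),0])
xm=np.cos(np.pi/6)*Xs+[0,0,.5];zm=-.5*Xs+[0,0,np.cos(np.pi/6)];B=np.c_[xm,Ys,zm]
O=np.array([.6255,.134,.09])
E
python3 - <<'E'
from h import *
ci=np.load('ci4.npy',allow_pickle=True).item();im=cv2.imread('pics/w4.png');hsv=cv2.cvtColor(im,cv2.COLOR_BGR2HSV)
# pale disc: bright low-sat
g=cv2.inRange(hsv,(60,80,40),(95,255,255));g[:40]=0;g[270:]=0;g[:,:180]=0;g[:,440:]=0
ys,xs=np.where(g>0);print('green ext',xs.min(),xs.max(),ys.min(),ys.max())
m=cv2.inRange(hsv,(0,0,205),(179,40,255));m[:110]=0;m[240:]=0;m[:,:245]=0;m[:,395:]=0
c=max(cv2.findContours(m,cv2.RETR_EXTERNAL,cv2.CHAIN_APPROX_NONE)[0],key=cv2.contourArea)
P=(plane(ci,cv2.convexHull(c)[:,0],n=zm,p0=O)-O)@B
print('inner disc mm',1000*P.min(0),1000*P.max(0),cv2.minEnclosingCircle((P[:,:2]*1000).astype(np.float32)))
for z,p in((.062,[[319,119]]),(.044,[[302,154]])):
    print(z,((plane(ci,p,n=zm,p0=O+z*zm)-O)@B*1000).round(1))
y=cv2.inRange(hsv,(15,150,150),(32,255,255));y[:140]=0;y[175:]=0;y[:,:285]=0;y[:,345:]=0
yy,xx=np.where(y);q=[xx.mean(),yy.mean()];print('mark',q,len(xx))
w=((plane(ci,[q],n=zm,p0=O+.044*zm)-O)@B)[0]*1000;print(w,'angle',np.arctan2(-w[1],w[0]),np.hypot(*w[:2]))
# where are held washer's edges: relative to tool
o=r.get_obs();print(o['tcp_pos'])
m=cv2.inRange(hsv,(10,90,60),(30,255,255));m[:255]=0;m[:,:245]=0;m[:,395:]=0;x=np.where(m[300:330].any(0))[0];print('washer cols',x.min(),x.max(), proj(ci,o['tcp_pos']))
big=cv2.resize(im[75:280,200:440],None,fx=3,fy=2.9,interpolation=cv2.INTER_CUBIC);cv2.imwrite('pics/c5.png',big)
E
```

```text
green ext 193 425 54 252
inner disc mm [-1.07790231e+01 -4.85914503e+01 -2.88467435e-14] [4.70387660e+01 4.96872762e+01 7.03949394e-14] ((-1.0827813148498535, 0.5445537567138672), 49.38048553466797)
0.062 [[-3.2  1.4 62. ]]
0.044 [[10.2 -9.3 44. ]]
mark [np.float64(300.5769230769231), np.float64(154.15384615384616)] 26
[ 10.30822627 -10.1803201   44.        ] angle 0.7791554310801719 14.487872379428612
[0.66880389 0.15407519 0.22654093]
washer cols 249 388 [[318.02112972 306.19609377]]
```

```bash
sed -i 's/^O=.*/O=np.array([.6238,.1341,.09])/' h.py
python3 - <<'E'
from h import *
go([*(O+.036*Xs)[:2],.14],113.75)
E
```

```text
shift [ 0.0131 -0.0002  0.0866] ytool deg 113.87 spin 0.0020459393927776495 tcp [0.6688 0.1541 0.2265]
```

Call:
play_rows(
  targets="0 0.006 0 0.02 0.002; 0 0.013 0 0.04 0.002; 0 0.013 0 0.06 0.002; 0 0.013 0 0.075 0.002; 0 0.013 0 0.084 0.002; 0 0.013 0 0.086 0.002; 0 0.013 0 0.086 0.002; 0 0.013 0 0.086 0.002",
)

```text
clock: 5.88
tcp_pos: [0.6588, 0.1484, 0.1427]
orientation: [-0.645, 3.073, 0.0]
contact_force: [0.5, 0.0, -2.0]
grip_width: 0.0551
gripper_force: 33.3
```

Call:
play_rows(
  targets="0 0 0 0.003 0; 0 0 0 0.006 0; 0 0 0 0.009 0; 0 0 0 0.012 0; 0 0 0 0.012 0",
  squeeze=20,
)

```text
clock: 6.3
tcp_pos: [0.6576, 0.1478, 0.1285]
orientation: [0.644, -3.074, 0.0]
contact_force: [0.3, -0.1, -2.3]
grip_width: 0.0547
gripper_force: 33.3
```

Call:
play_rows(
  targets="0 0 0 0.002 0; 0 0 0 0.004 0; 0 0 0 0.006 0; 0 0 0 0.006 0",
)

```text
clock: 6.63
tcp_pos: [0.6583, 0.1479, 0.124]
orientation: [-0.644, 3.074, 0.0]
contact_force: [-3.7, -1.5, 5.2]
grip_width: 0.0546
gripper_force: 34.0
```

Run:
```python
from h import *
go([*(O+.036*Xs)[:2],.115],113.75)
im=r.grab_frame("wrist");cv2.imwrite('pics/w5.png',im[:,:,::-1])
```

```text
shift [0.0012 0.0013 0.0089] ytool deg 113.67 spin -0.0014634191332355388 tcp [0.6583 0.1479 0.124 ]
```

View pics/w5.png

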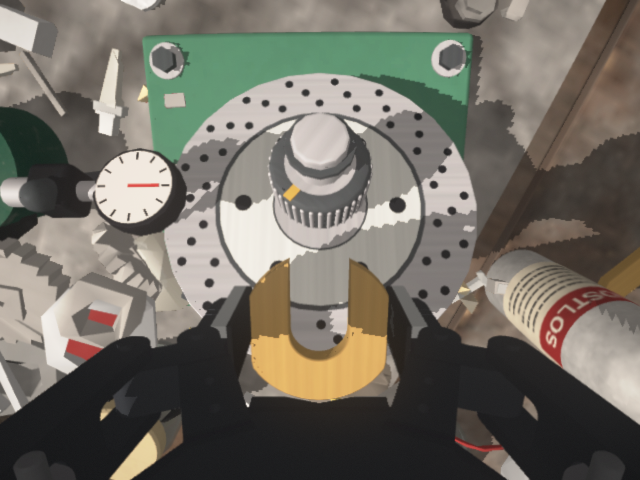

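The contact has begun, and the slot centre (320) lines up with the spindle (320). I'll press on so the washer tilts to the face.

Call:
play_rows(
  targets="0 0 0 0.002 0; 0 0 0 0.004 0; 0 0 0 0.004 0; 0 0 0 0.004 0",
)

```text
clock: 7.02
tcp_pos: [0.6582, 0.1477, 0.1205]
orientation: [-0.644, 3.075, 0.0]
contact_force: [-4.8, -1.7, 7.8]
grip_width: 0.0552
gripper_force: 34.7
```

Call:
play_rows(
  targets="0 0 0 0.002 0; 0 0 0 0.003 0; 0 0 0 0.003 0; 0 0 0 0.003 0",
)

```text
clock: 7.35
tcp_pos: [0.6581, 0.1477, 0.1176]
orientation: [-0.644, 3.075, -0.0]
contact_force: [-4.4, -1.4, 8.2]
grip_width: 0.0552
gripper_force: 35.2
```

Run:
```python
from h import *
go([*(O+.036*Xs)[:2],.115],113.75)
im=r.grab_frame("wrist");cv2.imwrite('pics/w6.png',im[:,:,::-1])
```

```text
shift [0.0009 0.0014 0.0026] ytool deg 113.66 spin -0.0016075361950217773 tcp [0.6581 0.1477 0.1176]
```

View pics/w6.png

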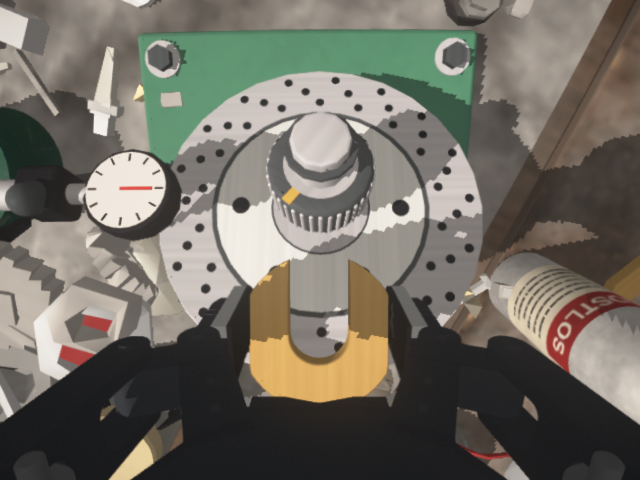

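The washer is turning toward the face: its slot appears longer, spanning rows 260–362. I'll work out the tilt from feature rows.

```bash
cat >> h.py <<'E'
def pred(ci,o,th,gx=-.008,tip=.001,top=.008):
    # washer points (x rel origin) rotated by th about pad axis at grip height: pivot at washer (gx, z=4mm); horizontal: bottom at tcp+tip
    piv=o['tcp_pos']+np.array([0,0,tip+.004]);M=R.from_rotvec(o['orientation']).as_matrix();X=-M[:,0]
    Y=M[:,1];e=np.cos(th)*X+np.array([0,0,np.sin(th)]);n=-np.sin(th)*X+np.array([0,0,np.cos(th)])
    pts=[(-.029,.016),(.0115,0),(.032,0)]
    return proj(ci,[piv+(x-gx)*e+y*Y+n*(top-.004) for x,y in pts])[:,1].round(1)
def rows(im):
    hsv=cv2.cvtColor(im,cv2.COLOR_BGR2HSV);m=cv2.inRange(hsv,(10,90,50),(30,255,255));m[:220]=0;m[430:]=0;m[:,:245]=0;m[:,395:]=0
    c=np.where(m[:,312:328].any(1))[0];l=np.where(m[:,255:380].sum(1)>255*8)[0]
    col=[np.where(m[i])[0] for i in(275,300,330)]
    return 'tip',l.min(),'slotend',c.min(),'edge',c.max(),[(q.min(),q.max(),len(q)) for q in col if len(q)]
E
python3 - <<'E'
from h import *
o=r.get_obs();ci=r.camera_info('wrist')
for f in('w4','w5','w6'): print(f,rows(cv2.imread(f'pics/{f}.png')))
for t in range(-10,40,10):print(t,pred(ci,o,np.radians(t)))
E
```

```text
w4 ('tip', np.int64(261), 'slotend', np.int64(296), 'edge', np.int64(401), [(np.int64(245), np.int64(373), 57), (np.int64(249), np.int64(388), 86), (np.int64(250), np.int64(387), 82)])
w5 ('tip', np.int64(261), 'slotend', np.int64(350), 'edge', np.int64(399), [(np.int64(264), np.int64(373), 49), (np.int64(249), np.int64(388), 81), (np.int64(251), np.int64(387), 81)])
w6 ('tip', np.int64(262), 'slotend', np.int64(357), 'edge', np.int64(403), [(np.int64(266), np.int64(371), 47), (np.int64(250), np.int64(388), 80), (np.int64(250), np.int64(388), 81)])
-10 [268.7 351.1 385.8]
0 [263.1 354.8 395.9]
10 [259.3 357.3 404.3]
20 [257.1 358.3 410.5]
30 [256.6 357.7 413.9]
```

The finger corners will meet the face before the washer is flat, so I'll lower a little more. Then I'll open slightly so the washer drops flat, guided between the fingers.

Call:
play_rows(
  targets="0 0 0.001 0.0015 0; 0 0 0.001 0.0025 0; 0 0 0.001 0.0025 0; 0 0 0.001 0.0025 0",
)

```text
clock: 7.73
tcp_pos: [0.6582, 0.1479, 0.1153]
orientation: [-0.643, 3.074, -0.001]
contact_force: [-4.3, -2.8, 8.5]
grip_width: 0.0554
gripper_force: 35.5
```

Call:
play_rows(
  targets="-0.2 0 0 0 0; -0.36 0 0 0 0; -0.38 0 0 0 0; -0.38 0 0 0 0; -0.38 0 0 0 0; -0.38 0 0 0 0",
)

```text
clock: 8.23
tcp_pos: [0.6577, 0.1491, 0.1136]
orientation: [0.645, -3.075, -0.0]
contact_force: [0.2, 0.4, 0.2]
grip_width: 0.059
gripper_force: 0.0
```

Run:
```python
from h import *
im=r.grab_frame("wrist");cv2.imwrite('pics/w7.png',im[:,:,::-1]);ci=r.camera_info("wrist");np.save('ci7.npy',ci,allow_pickle=True)
im=im[:,:,::-1].copy();hsv=cv2.cvtColor(im,cv2.COLOR_BGR2HSV);m=cv2.inRange(hsv,(10,90,50),(30,255,255));m[:150]=0;m[430:]=0;m[:,:220]=0;m[:,420:]=0
for c in cv2.findContours(m,cv2.RETR_EXTERNAL,cv2.CHAIN_APPROX_NONE)[0]:
    if cv2.contourArea(c)<200: continue
    print(cv2.boundingRect(c),cv2.contourArea(c))
    P=((plane(ci,c[:,0],n=zm,p0=O+.008*zm)-O)@B)[:,:2]*1000
    print(P.min(0),P.max(0),cv2.minEnclosingCircle(P.astype(np.float32)))
o=r.get_obs();print(o['grip_width'],o['contact_force'],o['tcp_pos'])
```

```text
(246, 259, 140, 145) 11988.0
[ 25.86776539 -29.03542279] [82.8454914  26.99580704] ((54.97455596923828, -1.0530341863632202), 31.680355072021484)
0.05863384366863783 [ 1.07058685 -0.54462289 -0.47402703] [0.65764986 0.14902432 0.11362108]
```

The washer now lies flat on the face: its outline on the tilted plane is 56 mm wide, with the origin at x≈55, y≈−1 mm. I'll move up, regrip it higher, check, and slide it down the slope.

Call:
play_rows(
  targets="-0.38 -0.003 0 -0.004 0; -0.38 -0.005 0 -0.006 0; -0.38 -0.005 0 -0.006 0; -0.2 -0.005 0 -0.006 0; 0 -0.005 0 -0.006 0; 0 -0.005 0 -0.006 0; 0 -0.005 0 -0.006 0; 0 -0.005 0 -0.006 0",
  squeeze=25,
)

```text
clock: 8.95
tcp_pos: [0.6631, 0.1511, 0.1208]
orientation: [-0.644, 3.073, 0.0]
contact_force: [-0.7, 0.2, 5.5]
grip_width: 0.0538
gripper_force: 25.4
```

```bash
cat >> h.py <<'E'
def wash(name,view='wrist'):
    ci=r.camera_info(view);im=r.grab_frame(view)[:,:,::-1].copy();cv2.imwrite(f'pics/{name}.png',im)
    hsv=cv2.cvtColor(im,cv2.COLOR_BGR2HSV);m=cv2.inRange(hsv,(10,90,50),(30,255,255))
    q=proj(ci,O)[0];print('O px',q.round(0))
    yy,xx=np.where(m);P=((plane(ci,np.c_[xx,yy],n=zm,p0=O+.008*zm)-O)@B)[:,:2]*1000
    k=(abs(P[:,1])<36)&(P[:,0]>-40)&(P[:,0]<88);P=P[k]
    k2=(abs(P[:,1])>14)
    print('n',len(P),'min',P.min(0),'max',P.max(0),'circ',cv2.minEnclosingCircle(P.astype(np.float32)))
    c=P[abs(P[:,1]-P[:,1].mean())<4];print('slot end x',np.percentile(c[:,0],[0,2,50,100]) if len(c) else None)
    o=r.get_obs();t=(o['tcp_pos']-O)@B*1000;print('tcp m-frame',t.round(1),'f',o['contact_force'].round(1),'gw',o['grip_width'],'t',o['clock'])
E
python3 -c "
from h import *
wash('w8')"
```

```text
O px [318. 193.]
n 12108 min [ -8.33660477 -28.86266864] max [87.96942434 27.85263204] circ ((39.81640625, -3.579928159713745), 49.28402328491211)
slot end x [65.80494216 66.61117951 76.66598833 87.96062546]
tcp m-frame [52.5 -0.2  5.3] f [0.  0.3 5.9] gw 0.053894414400336786 t 9.0
```

Call:
play_rows(
  targets="0 0.003 0 0.0015 0; 0 0.006 0 0.003 0; 0 0.009 0 0.0047 0; 0 0.012 0 0.0065 0; 0 0.015 0 0.008 0; 0 0.0173 0 0.0095 0; 0 0.0173 0 0.0095 0",
)

```text
clock: 9.58
tcp_pos: [0.6458, 0.1436, 0.11]
orientation: [0.644, -3.074, 0.0]
contact_force: [-1.1, 0.2, 2.5]
grip_width: 0.0542
gripper_force: 26.5
```

```bash
sed -i 's/k=(abs(P\[:,1\])<36)/k=((abs(P[:,1])>12)|(P[:,0]>20))\&(abs(P[:,1])<36)/' h.py; python3 -c "
from h import *
wash('w9')"
```

```text
O px [318. 237.]
n 11537 min [ -2.01459947 -27.76256025] max [63.95543281 27.88226837] circ ((30.416357040405273, -2.2186591625213623), 34.630863189697266)
slot end x [44.06078714 44.86845045 54.34367459 63.94851825]
tcp m-frame [30.8 -0.2  5.4] f [-2.  -0.5  3.6] gw 0.05392521217208888 t 9.6333
```

Call:
play_rows(
  targets="0 0.003 0 0.0017 0; 0 0.006 0 0.0034 0; 0 0.009 0 0.005 0; 0 0.012 0 0.0068 0; 0 0.015 0 0.0086 0; 0 0.0173 0 0.01 0; 0 0.0173 0 0.01 0",
)

```text
clock: 10.22
tcp_pos: [0.6302, 0.1367, 0.1001]
orientation: [0.644, -3.074, 0.0]
contact_force: [0.2, -0.1, 4.2]
grip_width: 0.0537
gripper_force: 26.7
```

```bash
python3 -c "
from h import *
wash('w10')"
```

```text
O px [318. 279.]
n 8750 min [ -5.82571739 -27.72481686] max [44.23059507 27.77867928] circ ((13.015226364135742, 0.10821639001369476), 31.449199676513672)
slot end x [24.35845742 25.1534154  34.81911911 44.23059507]
tcp m-frame [11.  -0.2  5.3] f [-0.9  0.4  4.6] gw 0.053952720181261925 t 10.2667
```

Call:
play_rows(
  targets="0 0.003 0 0.0017 0; 0 0.006 0 0.0035 0; 0 0.0085 0 0.005 0; 0 0.0085 0 0.005 0; 0 0.0085 0 0.005 0",
)

```text
clock: 10.68
tcp_pos: [0.6229, 0.1335, 0.0955]
orientation: [-0.644, 3.075, 0.0]
contact_force: [-1.0, -0.3, 5.5]
grip_width: 0.0541
gripper_force: 26.9
```

Call:
play_rows(
  targets="0 0.001 0 0.0006 0; 0 0.002 0 0.0012 0; 0 0.003 0 0.0017 0; 0 0.003 0 0.0017 0",
)

```text
clock: 11.02
tcp_pos: [0.6205, 0.1325, 0.094]
orientation: [-0.644, 3.074, 0.0]
contact_force: [-0.6, -0.2, 7.6]
grip_width: 0.0539
gripper_force: 26.9
```

```bash
python3 -c "
from h import *
wash('w11')"
```

```text
O px [318. 307.]
n 5661 min [-28.36619055 -27.72029277] max [32.0354828 27.7616895] circ ((0.794956386089325, 0.1732349991798401), 31.775508880615234)
slot end x [20.09248128 20.86910011 26.68153147 32.0354828 ]
tcp m-frame [-1.2 -0.2  5.3] f [0.2 0.3 6.5] gw 0.05379998567179109 t 11.0667
```

Call:
play_rows(
  targets="0 0.001 0 0.0004 0; 0 0.0016 0 0.0008 0; 0 0.0016 0 0.0008 0; 0 0.0016 0 0.0008 0",
)

```text
clock: 11.4
tcp_pos: [0.6188, 0.1317, 0.093]
orientation: [-0.644, 3.074, 0.0]
contact_force: [0.3, 0.1, 5.4]
grip_width: 0.054
gripper_force: 26.8
```

Call:
play_rows(
  targets="0 0.001 0 0.0004 0; 0 0.0014 0 0.0006 0; 0 0.0014 0 0.0006 0; 0 0.0014 0 0.0006 0",
)

```text
clock: 11.73
tcp_pos: [0.6179, 0.1314, 0.0924]
orientation: [-0.644, 3.073, 0.0]
contact_force: [2.3, 1.2, 4.6]
grip_width: 0.0541
gripper_force: 26.5
```

Light contact with the spindle means the washer is home. I'll back off 1 mm, release, and check.

Call:
play_rows(
  targets="0 -0.0008 0 -0.0005 0; 0 -0.0008 0 -0.0005 0; -0.2 -0.0008 0 -0.0005 0; -0.35 -0.0008 0 -0.0005 0; -0.42 -0.0008 0 -0.0005 0; -0.42 -0.0008 0 -0.0005 0; -0.42 -0.0008 0 -0.006 0; -0.42 0.004 0 -0.013 0",
)

```text
clock: 12.4
tcp_pos: [0.6133, 0.1297, 0.1048]
orientation: [0.645, -3.073, 0.0]
contact_force: [0.2, 0.2, 0.8]
grip_width: 0.0606
gripper_force: 0.0
```

```bash
python3 -c "
from h import *
wash('w12')
go([*(O-.0155*Xs)[:2],.105],113.75)"
```

```text
O px [318. 312.]
n 4683 min [-31.28002871 -27.35747684] max [29.07158426 27.86699848] circ ((-2.536686658859253, 0.04999310523271561), 31.809415817260742)
slot end x [20.25879458 20.71716425 24.9022214  29.07158426]
tcp m-frame [-1.7 -0.3 20.3] f [-0.1 -0.4  0.1] gw 0.061039210172802005 t 12.45
shift [0.0039 0.0003 0.0017] ytool deg 113.66 spin -0.001554067623596616 tcp [0.6133 0.1291 0.1067]
```

The washer lies flat, origin about 1–2 mm down-slope of the axis, which counts as home. Now the nut: straddle it, spin +0.6, grip, and turn −1.2 (backward).

Call:
play_rows(
  targets="-0.3 0.002 0 0 0.12; -0.3 0.005 0 0.001 0.24; -0.3 0.005 0 0.001 0.36; -0.3 0.005 0 0.001 0.48; -0.3 0.005 0 0.001 0.6; -0.3 0.005 0 0.001 0.6; -0.3 0.005 0 0.001 0.6",
)

```text
clock: 13.03
tcp_pos: [0.609, 0.1276, 0.1046]
orientation: [0.287, 3.128, -0.0]
contact_force: [0.3, -0.2, -0.0]
grip_width: 0.0558
gripper_force: 0.0
```

```bash
cat >> h.py <<'E'
O=O-.0012*xm
def mark(name,h=.044,view='wrist'):
    ci=r.camera_info(view);im=r.grab_frame(view)[:,:,::-1].copy();cv2.imwrite(f'pics/{name}.png',im)
    hsv=cv2.cvtColor(im,cv2.COLOR_BGR2HSV);m=cv2.inRange(hsv,(15,120,120),(35,255,255))
    yy,xx=np.where(m)
    P=((plane(ci,np.c_[xx,yy],n=zm,p0=O+h*zm)-O)@B)[:,:2]*1000;k=np.hypot(P[:,0],P[:,1])<20.5
    print('px',len(P[k]),'mark',P[k].mean(0).round(1) if k.any() else None)
    if k.any():
        p=np.median(P[k],0);print('nut angle',np.arctan2(-p[1],p[0]).round(3),'rad mm',np.hypot(*p).round(1), 'at px',xx[k].mean(),yy[k].mean())
    o=r.get_obs();t=(o['tcp_pos']-O)@B*1000;print('tcp m',t.round(1),'f',o['contact_force'].round(1),'gw',o['grip_width'].round(4),'j7',o['joints'].round(2)[4:],'t',o['clock'])
E
python3 -c "
from h import *
mark('n1');mark('t1',view='top');go([*(O-.0155*Xs)[:2],.105],113.75)"
```

```text
px 173 mark [ 7.9 -8.5]
nut angle 0.679 rad mm 16.7 at px 298.32369942196533 347.8034682080925Traceback (most recent call last):
  File "<string>", line 3, in <module>
    mark('n1');mark('t1',view='top');go([*(O-.0155*Xs)[:2],.105],113.75)
    ~~~~^^^^^^
  File "h.py", line 65, in mark
    o=r.get_obs();t=(o['tcp_pos']-O)@B*1000;print('tcp m',t.round(1),'f',o['contact_force'].round(1),'gw',o['grip_width'].round(4),'j7',o['joints'].round(2)[4:],'t',o['clock'])
                                                                                                          ^^^^^^^^^^^^^^^^^^^^^
AttributeError: 'float' object has no attribute 'round'
```

Call:
play_rows(
  targets="0.3 0 0 0 0; 0.3 0 0 0 0; 0.3 0 0 0 0; 0.3 0 0 0 0; 0.3 0 0 0 -0.08; 0.3 0 0 0 -0.16; 0.3 0 0 0 -0.26; 0.3 0 0 0 -0.36",
  squeeze=22,
)

```text
clock: 13.75
tcp_pos: [0.6097, 0.1269, 0.1043]
orientation: [-0.278, 3.128, -0.001]
contact_force: [-0.0, 3.3, -0.2]
grip_width: 0.0409
gripper_force: 22.1
```

```bash
sed -i "s/o\['grip_width'\].round(4)/o['grip_width']/" h.py; python3 -c "
from h import *
mark('n2');mark('t2',view='top')"
```

```text
px 507 mark [ 0.4 -0.2]
nut angle 2.254 rad mm 8.5 at px 315.4516765285996 314.4694280078895
tcp m [-5.3 -0.7 20.2] f [ 1.2 -1.4  0.6] gw 0.04060269583808218 j7 [-0.08  0.81  1.51] t 13.8
px 0 mark None
tcp m [-5.3 -0.7 20.2] f [ 1.5 -1.4  0.3] gw 0.040621333814700726 j7 [-0.08  0.81  1.51] t 13.85
```

Call:
play_rows(
  targets="0.3 0 0 0 -0.11; 0.3 0 0 0 -0.22; 0.3 0 0 0 -0.33; 0.3 0 0 0 -0.44; 0.3 0 0 0 -0.55; 0.3 0 0 0 -0.66; 0.3 0 0 0 -0.75; 0.3 0 0 0 -0.84",
)

```text
clock: 14.52
tcp_pos: [0.6106, 0.1262, 0.1048]
orientation: [-1.52, 2.747, -0.003]
contact_force: [-5.6, -1.9, 8.0]
grip_width: 0.0394
gripper_force: 79.5
```

```bash
python3 - <<'E'
import re
s=open('h.py').read()
i=s.index('def mark');s=s[:i]+'''def mark(name,h=.044,view='wrist'):
    ci=r.camera_info(view);im=r.grab_frame(view)[:,:,::-1].copy();cv2.imwrite(f'pics/{name}.png',im)
    hsv=cv2.cvtColor(im,cv2.COLOR_BGR2HSV);m=cv2.inRange(hsv,(15,120,60),(35,255,255))
    n,l,st,ce=cv2.connectedComponentsWithStats(m)
    for j in range(1,n):
        if st[j,4]<4: continue
        p=((plane(ci,[ce[j]],n=zm,p0=O+h*zm)-O)@B)[0]*1000
        if np.hypot(p[0],p[1])<45: print(view,'area',st[j,4],'px',ce[j].round(0),'mm',p[:2].round(1),'angle',np.arctan2(-p[1],p[0]).round(2),'rad',np.hypot(p[0],p[1]).round(1),hsv[l==j].mean(0).round(0))
    o=r.get_obs();t=(o['tcp_pos']-O)@B*1000;print('tcp m',t.round(1),'f',o['contact_force'].round(1),'gw',o['grip_width'],'j',o['joints'].round(2)[4:],'t',o['clock'])
'''
open('h.py','w').write(s)
E
python3 -c "
from h import *
mark('n3');mark('t3',view='top')"
```

```text
wrist area 1341 px [288. 265.] mm [ -6.7 -24.3] angle 1.84 rad 25.2 [ 18. 130. 171.]
wrist area 5 px [361. 275.] mm [-18.4   1.8] angle -3.05 rad 18.5 [ 18. 121. 131.]
wrist area 1413 px [294. 366.] mm [22.3 -4.2] angle 0.19 rad 22.7 [ 18. 137. 184.]
tcp m [-4.8 -1.8 20.5] f [ 0.8 -1.7 -1. ] gw 0.03913254308287833 j [0.07 0.82 2.22] t 14.5667
top area 11 px [281. 195.] mm [23.5 29.2] angle -0.89 rad 37.5 [ 17. 157. 100.]
tcp m [-4.8 -1.8 20.4] f [ 0.1 -0.9 -0.5] gw 0.03969391636843646 j [0.07 0.82 2.22] t 14.6167
```

Call:
play_rows(
  targets="0.1 0 0 0 0; -0.2 0 0 0 0; -0.3 0 0 0 0; -0.3 0 0 0 0; -0.3 0 0 0 0; -0.3 0 0 0 0; -0.3 0 0 0 0.1; -0.3 0 0 0 0.2",
)

```text
clock: 15.28
tcp_pos: [0.6088, 0.1277, 0.1041]
orientation: [1.236, -2.888, -0.001]
contact_force: [0.3, -0.3, 0.1]
grip_width: 0.0556
gripper_force: 0.0
```

```bash
python3 -c "
from h import *
mark('n4');mark('t4',view='top')"
```

```text
wrist area 3957 px [285. 330.] mm [ 10.  -11.6] angle 0.86 rad 15.3 [ 18. 134. 197.]
wrist area 349 px [363. 290.] mm [-13.5  10.6] angle -2.47 rad 17.2 [ 18. 123. 133.]
tcp m [-5.8  0.4 20.3] f [ 0.1  0.2 -1.1] gw 0.055752083701068184 j [0.03 0.82 2.04] t 15.3333
top area 8 px [293. 208.] mm [-14.5  19.7] angle -2.2 rad 24.4 [ 17. 158. 108.]
tcp m [-5.8  0.3 20.3] f [-0.4 -0.2  0.3] gw 0.05544450794530182 j [0.03 0.82 2.05] t 15.3833
```

View pics/n4.png

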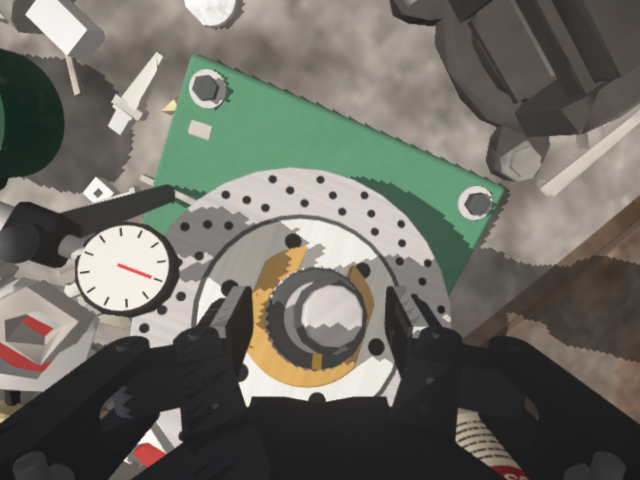

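The last view shows the washer home round the spindle behind the nut, with the nut mark at (317,361).

Run:
```python
from h import *
ci=r.camera_info('wrist');im=cv2.imread('pics/n4.png');hsv=cv2.cvtColor(im,cv2.COLOR_BGR2HSV)
for h in(.038,.044,.047):
    p=((plane(ci,[[317,361],[332,307]],n=zm,p0=O+h*zm)-O)@B)*1000;print(h,p.round(1),np.arctan2(-p[:,1],p[:,0]).round(2),np.hypot(p[:,0],p[:,1]).round(1))
print('end',((plane(ci,[[332,307]],n=zm,p0=O+.062*zm)-O)@B*1000).round(1))
print(hsv[350:375:2,317],'washer',hsv[375:384:3,317])
# predicted nut-rim outline (top) rows for the two heights
for h in(.038,.0465): 
    print(h,[proj(ci,O+B@np.array([.02*np.cos(t),-.02*np.sin(t),h]))[0].round(0) for t in(-2.4,-1.57,0,.8,1.57,2.4)], 'foot', proj(ci,O+B@np.array([.02,0,h-.026]))[0].round(0),'mark r',[proj(ci,O+B@np.array([.0165*np.cos(t),-.0165*np.sin(t),h]))[0].round(0) for t in(-.8,-.6,-.4,-.2,0,.2)])
```

```text
0.038 [[16.4  4.3 38. ]
 [-4.1  3.  38. ]] [-0.25 -2.5 ] [16.9  5. ]
0.044 [[16.2  3.  44. ]
 [-3.3  1.8 44. ]] [-0.18 -2.65] [16.5  3.7]
0.047 [[16.1  2.3 47. ]
 [-2.9  1.1 47. ]] [-0.14 -2.77] [16.3  3.1]
end [[-1.1 -2.  62. ]]
[[ 18  19  66]
 [ 10  20  78]
 [ 19 141 148]
 [ 19 153 153]
 [ 19 155 153]
 [ 19 155 153]
 [ 19 156 154]
 [ 19 157 154]
 [ 19 156 155]
 [ 19 153 150]
 [ 18 123 162]
 [ 18 138 218]
 [ 18 138 218]] washer [[ 18 137 219]
 [ 18 137 220]
 [ 18 138 220]]
0.038 [array([366., 291.]), array([369., 333.]), array([303., 367.]), array([272., 337.]), array([271., 295.]), array([302., 265.])] foot [294. 360.] mark r [array([340., 355.]), array([332., 358.]), array([324., 360.]), array([315., 360.]), array([306., 357.]), array([298., 354.])]
0.0465 [array([373., 288.]), array([377., 333.]), array([307., 370.]), array([274., 338.]), array([273., 294.]), array([305., 262.])] foot [296. 362.] mark r [array([346., 357.]), array([338., 361.]), array([329., 362.]), array([319., 362.]), array([310., 360.]), array([302., 355.])]
```

The nut is at about −0.2 rad, so it probably hasn't dropped yet. One more backward stroke.

Call:
play_rows(
  targets="-0.3 0 0 0 0.12; -0.3 0 0 0 0.24; -0.3 0 0 0 0.36; -0.3 0 0 0 0.48; -0.3 0 0 0 0.6; -0.3 0 0 0 0.7; -0.3 0 0 0 0.7; 0 0 0 0 0.7",
)

```text
clock: 16.05
tcp_pos: [0.6089, 0.1278, 0.1041]
orientation: [0.186, -3.136, 0.0]
contact_force: [1.0, -1.3, 1.0]
grip_width: 0.0448
gripper_force: 0.0
```

Call:
play_rows(
  targets="0.3 0 0 0 0; 0.3 0 0 0 0; 0.3 0 0 0 0; 0.3 0 0 0 -0.1; 0.3 0 0 0 -0.2; 0.3 0 0 0 -0.32; 0.3 0 0 0 -0.44; 0.3 0 0 0 -0.56",
)

```text
clock: 16.72
tcp_pos: [0.6098, 0.1254, 0.1047]
orientation: [-1.044, 2.963, -0.004]
contact_force: [-1.9, -4.6, 6.3]
grip_width: 0.0392
gripper_force: 31.3
```

Call:
play_rows(
  targets="0.1 0 0 0 0; -0.2 0 0 0 0; -0.3 0 0 0 0; -0.3 0 0 0 0; -0.3 0 0 0 0; -0.3 0 0 0 0; -0.3 0 0 0 0.1; -0.3 0 0 0 0.2",
)

```text
clock: 17.38
tcp_pos: [0.6091, 0.1276, 0.1041]
orientation: [0.73, -3.056, -0.0]
contact_force: [-0.4, 0.2, -0.7]
grip_width: 0.0556
gripper_force: 0.0
```

```bash
python3 - <<'E'
s=open('h.py').read();i=s.index('def mark');s=s[:i]+'''def mark(name):
    # dark nut body outline + mark (sat>145, dim) ; compare heights
    ci=r.camera_info('wrist');im=r.grab_frame('wrist')[:,:,::-1].copy();cv2.imwrite(f'pics/{name}.png',im)
    hsv=cv2.cvtColor(im,cv2.COLOR_BGR2HSV);o=r.get_obs()
    yaw=np.arctan2(*R.from_rotvec(o['orientation']).as_matrix()[[1,0],1])
    m=cv2.inRange(hsv,(15,143,60),(35,255,255));n,l,st,ce=cv2.connectedComponentsWithStats(cv2.morphologyEx(m,cv2.MORPH_OPEN,np.ones((3,3))))
    for j in range(1,n):
        for h in(.036,.046):
            p=((plane(ci,[ce[j]],n=zm,p0=O+h*zm)-O)@B)[0]*1000
            if np.hypot(p[0],p[1])<22: print('h',h,'area',st[j,4],'px',ce[j].round(0),'angle',np.arctan2(-p[1],p[0]).round(2),'rad',np.hypot(p[0],p[1]).round(1))
    # dark nut pixels: unsaturated, v<130
    d=cv2.inRange(hsv,(0,0,0),(179,60,125))
    for h in(.034,.038,.046):
        c=proj(ci,O+h*zm)[0];row=int(c[1]+12)
        x=d[row];i=int(c[0]);a=b=i
        while a>0 and not (hsv[row,a,1]>90): a-=1
        while b<639 and not (hsv[row,b,1]>90): b+=1
        rim=proj(ci,O+h*zm+.02*np.array([[np.cos(t),np.sin(t),0] for t in np.arange(0,6.3,.05)])@B.T)
        s=rim[abs(rim[:,1]-row)<3];print('h',h,'row',row,'seen',a,b,'pred',s[:,0].min().round(0),s[:,0].max().round(0))
    print('tool yaw',np.degrees(yaw).round(1),'tcp',((o['tcp_pos']-O)@B*1000).round(1),'f',o['contact_force'].round(1),'gw',round(o['grip_width'],4),'j7',o['joints'][6].round(2),'t',o['clock'])
'''
open('h.py','w').write(s)
E
python3 -c "
from h import *
mark('n5')"
```

```text
h 0.036 area 126 px [343. 352.] angle -0.63 rad 16.7
h 0.046 area 126 px [343. 352.] angle -0.59 rad 15.9
h 0.034 row 326 seen 267 368 pred 267.0 369.0
h 0.038 row 325 seen 267 368 pred 266.0 371.0
h 0.046 row 324 seen 266 368 pred 263.0 375.0
tool yaw 116.5 tcp [-5.7  0.1 20.2] f [ 1.3  0.8 -0.4] gw 0.0554 j7 1.75 t 17.4333
```

The outline matches a foot height of about 0.034–0.038 m (width 101 px; riding would be 112), so the nut has dropped, at about −0.6 rad. Now forward strokes: raise 3 mm, spin back to −0.6, grip, turn +1.2.

Call:
play_rows(
  targets="-0.2 0 0 -0.003 -0.12; -0.2 0 0 -0.004 -0.24; -0.2 0 0 -0.004 -0.36; -0.2 0 0 -0.004 -0.48; -0.2 0 0 -0.004 -0.55; 0.3 0 0 -0.004 -0.55; 0.3 0 0 -0.004 -0.55; 0.3 0 0 -0.004 -0.55",
)

```text
clock: 18.1
tcp_pos: [0.6105, 0.1267, 0.1088]
orientation: [-1.534, 2.739, -0.003]
contact_force: [3.9, -2.9, 2.2]
grip_width: 0.0412
gripper_force: 21.4
```

Call:
play_rows(
  targets="0.3 0 0 0 0; 0.3 0 0 0 0.1; 0.3 0 0 0 0.22; 0.3 0 0 0 0.34; 0.3 0 0 0 0.46; 0.3 0 0 0 0.58; 0.3 0 0 0 0.7; 0.3 0 0 0 0.82",
)

```text
clock: 18.77
tcp_pos: [0.6101, 0.1283, 0.1086]
orientation: [-0.31, 3.124, 0.001]
contact_force: [5.1, -2.6, -1.3]
grip_width: 0.0393
gripper_force: 27.9
```

Call:
play_rows(
  targets="0.3 0 0 0 0.11; 0.3 0 0 0 0.22; 0.3 0 0 0 0.33; 0.3 0 0 0 0.33; 0 0 0 0 0.33; -0.2 0 0 0 0.33; -0.2 0 0 0 0.25; -0.2 0 0 0 0.13",
)

```text
clock: 19.43
tcp_pos: [0.608, 0.1283, 0.1075]
orientation: [0.121, -3.137, -0.0]
contact_force: [0.7, -0.4, 0.3]
grip_width: 0.0511
gripper_force: 0.0
```

```bash
python3 -c "
from h import *
mark('n6')"
```

```text
h 0.036 area 122 px [318. 359.] angle 0.19 rad 17.3
h 0.046 area 122 px [318. 359.] angle 0.08 rad 16.8
h 0.034 row 325 seen 92 366 pred 266.0 365.0
h 0.038 row 325 seen 92 366 pred 263.0 364.0
h 0.046 row 324 seen 92 366 pred 257.0 363.0
tool yaw 94.9 tcp [-4.5  0.8 23.6] f [-0.2 -0.6 -1. ] gw 0.051 j7 1.43 t 19.4833
```

Call:
play_rows(
  targets="-0.2 0 0 0 -0.12; -0.2 0 0 0 -0.24; -0.2 0 0 0 -0.36; -0.2 0 0 0 -0.48; -0.2 0 0 0 -0.6; -0.2 0 0 0 -0.72; -0.2 0 0 0 -0.84; -0.2 0 0 0 -0.96",
)

```text
clock: 20.15
tcp_pos: [0.6083, 0.1279, 0.1076]
orientation: [1.556, -2.728, -0.002]
contact_force: [1.1, -0.9, -0.5]
grip_width: 0.0512
gripper_force: 0.0
```

Call:
play_rows(
  targets="0.3 0 0 0 0; 0.3 0 0 0 0; 0.3 0 0 0 0; 0.3 0 0 0 0.1; 0.3 0 0 0 0.22; 0.3 0 0 0 0.34; 0.3 0 0 0 0.46; 0.3 0 0 0 0.58",
)

```text
clock: 20.82
tcp_pos: [0.6099, 0.1277, 0.1085]
orientation: [-0.69, 3.063, 0.0]
contact_force: [4.4, -0.6, 1.1]
grip_width: 0.0389
gripper_force: 21.9
```

Call:
play_rows(
  targets="0.3 0 0 0 0.12; 0.3 0 0 0 0.24; 0.3 0 0 0 0.36; 0.3 0 0 0 0.48; 0.3 0 0 0 0.6; 0.3 0 0 0 0.65; 0.3 0 0 0 0.65; 0 0 0 0 0.65",
)

```text
clock: 21.48
tcp_pos: [0.6082, 0.1289, 0.1088]
orientation: [-0.313, -3.125, -0.002]
contact_force: [-0.2, -0.3, 3.5]
grip_width: 0.0428
gripper_force: 1.9
```

Call:
play_rows(
  targets="-0.2 0 0 0 0; -0.3 0 0 0 0; -0.3 0 0 0 -0.12; -0.3 0 0 0 -0.24; -0.3 0 0 0 -0.36; -0.3 0 0 0 -0.48; -0.3 0 0 0 -0.6; -0.3 0 0 0 -0.6",
)

```text
clock: 22.15
tcp_pos: [0.6086, 0.1273, 0.1077]
orientation: [0.633, -3.076, -0.001]
contact_force: [-0.6, -0.8, 0.1]
grip_width: 0.0552
gripper_force: 0.0
```

```bash
python3 -c "
from h import *
mark('n7')"
```

```text
h 0.036 area 97 px [280. 335.] angle 1.04 rad 17.2
h 0.046 area 97 px [280. 335.] angle 1.0 rad 16.3
h 0.034 row 323 seen 267 367 pred 268.0 368.0
h 0.038 row 323 seen 267 367 pred 267.0 369.0
h 0.046 row 321 seen 267 366 pred 264.0 372.0
tool yaw 112.9 tcp [-4.3 -0.1 23.6] f [ 0.6 -0.8  1. ] gw 0.0556 j7 1.69 t 22.2
```

In thread: about 1.03 rad, outline 100 px. Two more strokes.

Call:
play_rows(
  targets="-0.2 0 0 0 -0.12; -0.2 0 0 0 -0.24; -0.2 0 0 0 -0.36; -0.2 0 0 0 -0.48; -0.2 0 0 0 -0.6; -0.2 0 0 0 -0.65; 0.3 0 0 0 -0.65; 0.3 0 0 0 -0.65",
)

```text
clock: 22.87
tcp_pos: [0.6108, 0.1264, 0.1087]
orientation: [-1.569, 2.719, -0.003]
contact_force: [4.5, -3.0, 1.9]
grip_width: 0.0408
gripper_force: 21.5
```

Call:
play_rows(
  targets="0.3 0 0 0 0; 0.3 0 0 0 0; 0.3 0 0 0 0.12; 0.3 0 0 0 0.24; 0.3 0 0 0 0.36; 0.3 0 0 0 0.48; 0.3 0 0 0 0.6; 0.3 0 0 0 0.72",
)

```text
clock: 23.53
tcp_pos: [0.6098, 0.128, 0.1085]
orientation: [-0.507, 3.099, 0.001]
contact_force: [2.2, 0.5, -0.6]
grip_width: 0.0389
gripper_force: 22.8
```

Call:
play_rows(
  targets="0.3 0 0 0 0.12; 0.3 0 0 0 0.24; 0.3 0 0 0 0.36; 0.3 0 0 0 0.48; 0.3 0 0 0 0.58; 0.3 0 0 0 0.58; 0 0 0 0 0.58; -0.2 0 0 0 0.58",
)

```text
clock: 24.2
tcp_pos: [0.6083, 0.1287, 0.1084]
orientation: [-0.39, -3.116, -0.001]
contact_force: [0.4, -0.2, -0.4]
grip_width: 0.0511
gripper_force: 0.0
```

Call:
play_rows(
  targets="-0.2 0 0 0 0; -0.2 0 0 0 -0.12; -0.2 0 0 0 -0.24; -0.2 0 0 0 -0.36; -0.2 0 0 0 -0.48; -0.2 0 0 0 -0.6; -0.2 0 0 0 -0.72; -0.2 0 0 0 -0.84",
)

```text
clock: 24.87
tcp_pos: [0.6086, 0.1274, 0.1076]
orientation: [0.924, -3.001, -0.0]
contact_force: [-0.6, 0.5, 0.5]
grip_width: 0.0511
gripper_force: 0.0
```

Call:
play_rows(
  targets="-0.2 0 0 0 -0.12; -0.2 0 0 0 -0.24; -0.2 0 0 0 -0.36; -0.2 0 0 0 -0.46; 0.3 0 0 0 -0.46; 0.3 0 0 0 -0.46; 0.3 0 0 0 -0.46; 0.3 0 0 0 -0.46",
)

```text
clock: 25.53
tcp_pos: [0.6108, 0.1263, 0.1086]
orientation: [-1.571, 2.718, -0.003]
contact_force: [4.7, -4.1, 1.6]
grip_width: 0.0406
gripper_force: 21.6
```

Call:
play_rows(
  targets="0.3 0 0 0 0.1; 0.3 0 0 0 0.22; 0.3 0 0 0 0.34; 0.3 0 0 0 0.46; 0.3 0 0 0 0.58; 0.3 0 0 0 0.7; 0.3 0 0 0 0.82; 0.3 0 0 0 0.94",
)

```text
clock: 26.2
tcp_pos: [0.6094, 0.1285, 0.1086]
orientation: [-0.165, 3.136, 0.002]
contact_force: [-2.0, -0.3, 9.6]
grip_width: 0.0389
gripper_force: 29.6
```

Call:
play_rows(
  targets="0.3 0 0 0 0.12; 0.3 0 0 0 0.24; 0.3 0 0 0 0.36; 0.3 0 0 0 0.36; 0 0 0 0 0.36; -0.2 0 0 0 0.36; -0.3 0 0 0 0.24; -0.3 0 0 0 0.12",
)

```text
clock: 26.87
tcp_pos: [0.6082, 0.1279, 0.1075]
orientation: [-0.005, -3.14, 0.001]
contact_force: [0.6, -0.5, -0.4]
grip_width: 0.0551
gripper_force: 0.0
```

Call:
play_rows(
  targets="-0.3 0 0 0 -0.12; -0.3 0 0 0 -0.24; -0.3 0 0 0 -0.36; -0.3 0 0 0 -0.41; -0.3 0 0 0 -0.41",
)

```text
clock: 27.28
tcp_pos: [0.6083, 0.1274, 0.1075]
orientation: [0.628, -3.076, -0.001]
contact_force: [-0.7, -0.2, 1.1]
grip_width: 0.0556
gripper_force: 0.0
```

```bash
python3 -c "
from h import *
mark('n8')"
```

```text
h 0.036 area 32 px [306. 272.] angle 2.87 rad 16.5
h 0.046 area 32 px [306. 272.] angle 2.86 rad 14.6
h 0.034 row 324 seen 270 365 pred 268.0 367.0
h 0.038 row 323 seen 270 365 pred 266.0 369.0
h 0.046 row 322 seen 269 365 pred 263.0 371.0
tool yaw 112.9 tcp [-4.5  0.1 23.6] f [ 0.  -0.4  0.5] gw 0.0554 j7 1.69 t 27.3333
```

The nut is at 2.87 rad and low. Two tightening strokes with a firmer grip.

Call:
play_rows(
  targets="-0.2 0 0 0 -0.12; -0.2 0 0 0 -0.24; -0.2 0 0 0 -0.36; -0.2 0 0 0 -0.48; -0.2 0 0 0 -0.6; -0.2 0 0 0 -0.65; 0.3 0 0 0 -0.65; 0.3 0 0 0 -0.65",
  squeeze=35,
)

```text
clock: 28.0
tcp_pos: [0.6108, 0.1264, 0.1089]
orientation: [-1.57, 2.718, -0.003]
contact_force: [2.7, -3.5, 2.0]
grip_width: 0.0395
gripper_force: 34.5
```

Call:
play_rows(
  targets="0.3 0 0 0 0; 0.3 0 0 0 0; 0.3 0 0 0 0.12; 0.3 0 0 0 0.24; 0.3 0 0 0 0.36; 0.3 0 0 0 0.48; 0.3 0 0 0 0.6; 0.3 0 0 0 0.72",
)

```text
clock: 28.67
tcp_pos: [0.6108, 0.1284, 0.1085]
orientation: [-0.509, 3.096, 0.001]
contact_force: [8.7, -2.5, -3.0]
grip_width: 0.0385
gripper_force: 37.3
```

Call:
play_rows(
  targets="0.3 0 0 0 0.12; 0.3 0 0 0 0.24; 0.3 0 0 0 0.36; 0.3 0 0 0 0.48; 0.3 0 0 0 0.58; 0.3 0 0 0 0.58; 0 0 0 0 0.58; -0.3 0 0 0 0.58",
)

```text
clock: 29.33
tcp_pos: [0.6081, 0.1288, 0.1082]
orientation: [-0.388, -3.116, -0.001]
contact_force: [0.2, 0.6, 0.5]
grip_width: 0.054
gripper_force: 0.0
```

Call:
play_rows(
  targets="-0.3 0 0 0 -0.12; -0.3 0 0 0 -0.24; -0.3 0 0 0 -0.36; -0.3 0 0 0 -0.48; -0.3 0 0 0 -0.6; -0.3 0 0 0 -0.65; -0.3 0 0 0 -0.65",
)

```text
clock: 29.92
tcp_pos: [0.6081, 0.1277, 0.1074]
orientation: [0.629, -3.076, -0.001]
contact_force: [-0.4, -0.6, 0.9]
grip_width: 0.0555
gripper_force: 0.0
```

```bash
python3 -c "
from h import *
mark('n9')"
```

```text
h 0.036 area 44 px [339. 279.] angle -2.54 rad 16.0
h 0.046 area 44 px [339. 279.] angle -2.51 rad 14.4
h 0.034 row 324 seen 269 364 pred 267.0 366.0
h 0.038 row 324 seen 269 364 pred 266.0 368.0
h 0.046 row 322 seen 266 364 pred 262.0 371.0
tool yaw 113.0 tcp [-4.6  0.5 23.5] f [ 0.8  0.4 -0.4] gw 0.0555 j7 1.69 t 29.9667
```

Now 3.74 rad. One more stroke, checking before release.

Call:
play_rows(
  targets="-0.2 0 0 0 -0.12; -0.2 0 0 0 -0.24; -0.2 0 0 0 -0.36; -0.2 0 0 0 -0.48; -0.2 0 0 0 -0.5; 0.3 0 0 0 -0.5; 0.3 0 0 0 -0.5; 0.3 0 0 0 -0.5",
)

```text
clock: 30.63
tcp_pos: [0.6104, 0.1263, 0.1088]
orientation: [-1.363, 2.828, -0.003]
contact_force: [3.1, -4.4, 2.4]
grip_width: 0.0394
gripper_force: 34.6
```

Call:
play_rows(
  targets="0.3 0 0 0 0.1; 0.3 0 0 0 0.2; 0.3 0 0 0 0.3; 0.3 0 0 0 0.4; 0.3 0 0 0 0.5; 0.3 0 0 0 0.6; 0.3 0 0 0 0.7; 0.3 0 0 0 0.8",
)

```text
clock: 31.3
tcp_pos: [0.6113, 0.1288, 0.1084]
orientation: [-0.153, 3.133, 0.002]
contact_force: [0.2, -4.3, 8.4]
grip_width: 0.0381
gripper_force: 45.7
```

Call:
play_rows(
  targets="0.3 0 0 0 0.08; 0.3 0 0 0 0.16; 0.3 0 0 0 0.2; 0 0 0 0 0.2; -0.3 0 0 0 0.2; -0.3 0 0 0 0.1; -0.3 0 0 0 0; -0.3 0 0 0 -0.1",
)

```text
clock: 31.97
tcp_pos: [0.6082, 0.1282, 0.1076]
orientation: [0.326, -3.123, -0.001]
contact_force: [0.3, -0.0, -0.3]
grip_width: 0.0554
gripper_force: 0.0
```

Call:
play_rows(
  targets="-0.3 0 0 0 -0.12; -0.3 0 0 0 -0.24; -0.3 0 0 0 -0.36; -0.3 0 0 0 -0.4; -0.3 0 0 0 -0.4",
)

```text
clock: 32.38
tcp_pos: [0.6084, 0.1278, 0.1076]
orientation: [0.934, -2.998, -0.001]
contact_force: [0.0, 0.2, 0.3]
grip_width: 0.0559
gripper_force: 0.0
```

```bash
python3 -c "
from h import *
mark('n10');wash('n11')"
```

```text
h 0.036 area 24 px [360. 302.] angle -1.94 rad 16.9
h 0.046 area 24 px [360. 302.] angle -1.92 rad 14.7
h 0.034 row 323 seen 268 363 pred 267.0 367.0
h 0.038 row 322 seen 268 364 pred 267.0 369.0
h 0.046 row 321 seen 268 364 pred 266.0 374.0
tool yaw 124.5 tcp [-4.3  0.4 23.6] f [ 0.   1.  -0.1] gw 0.0557 j7 1.86 t 32.4333
O px [311. 316.]
n 5236 min [-30.30081792 -27.93863306] max [30.38554874 27.75720484] circ ((-1.2812249660491943, -0.086261086165905), 31.812549591064453)
slot end x [21.05937826 21.76993954 26.06269739 30.38554874]
tcp m-frame [-4.2  0.3 23.6] f [-0.8 -0.5 -0.4] gw 0.05546031574484751 t 32.4833
```

The nut is at about 4.34 rad (finger-tight), with the washer flat at (−1.6, 0). Retreat straight up and hand in.

Call:
play_rows(
  targets="-0.3 0 0 -0.01 0; -0.3 0 0 -0.03 0; -0.3 0 0 -0.06 0; -0.3 0 0 -0.09 0; -0.3 0 0 -0.12 0; -0.3 0 0 -0.14 0; -0.3 0 0 -0.14 0; -0.3 0 0 -0.14 0",
)

```text
clock: 33.15
tcp_pos: [0.6097, 0.1279, 0.2503]
orientation: [-0.931, 2.997, 0.0]
contact_force: [-0.4, -0.7, 0.1]
grip_width: 0.0551
gripper_force: 0.0
```

```bash
python3 -c "
from h import *
mark('n12');wash('n13');print(r.hand_in())"
```

```text
h 0.034 row 239 seen 292 342 pred 295.0 343.0
h 0.038 row 237 seen 292 343 pred 295.0 344.0
h 0.046 row 234 seen 291 343 pred 295.0 346.0
tool yaw 124.5 tcp [6.650e+01 1.000e-01 1.455e+02] f [-0.5  0.  -0.2] gw 0.0554 j7 1.87 t 33.2
O px [315. 240.]
n 1858 min [-29.38946805 -35.88090014] max [87.96264528 27.75308991] circ ((28.383512496948242, -1.5835660696029663), 59.93244552612305)
slot end x [20.05370227 20.24866902 25.7651256  31.50262582]
tcp m-frame [ 65.5   0.2 144.9] f [ 0.3 -0.   0.6] gw 0.055480149970421805 t 33.25
the job is handed in; nothing more can be done
None
```

I handed the job in at about 33 s; hand-in gave no verdict, but by the camera the middle C-washer is flat and home (about 1.6 mm off the axis), the nut had dropped into its thread and is turned to about 4.3 rad (clamp force not measured), and the arm is clear, with no other things touched that I noticed (not re-checked).

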